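# Unmould the soaps into the drawer, shut it and latch it

## Robot

A 6-joint arm with a two-finger parallel gripper is mounted at the origin on the work surface. World frame = base frame: x ahead of the robot, y to its left, z up, the work surface at z = 0. Lengths are in mm, angles in rad, forces in N, time in s.
With the tool pointing down it reaches from about 350 to 800 mm from the base axis. Payload 7.3 kg.
Tool frame: the origin (TCP) lies on the centre line of the jaws, within the pads' length; the fingertips stand 8 mm ahead of it and the grasp point (between the pads) lies 11 mm behind it; z points along the fingers, y is the line along which they close (so a half turn about z gives the same grasp; the last joint's range is limited). The gripper opens to 85 mm and grips with 20 to 120 N. Pads are 22 mm wide; open, the fingers measure 114 mm over their backs; the gripper's body (76 mm by 85 mm) begins 54 mm behind the grasp point. The pads swing forward as they close: fully open they stand 13 mm farther back than shut.
Start: joints at [-1.359, 0.342, 1.524, -0, 1.275, -0.146], TCP at [183.885, -491.762, 239.322] pointing down, gripper open.
Joint ranges: [-2.53, 2.53], [-0.77, 2.02], [0.04, 2.7], [-1, 4.14], [0.28, 2.66], [-3.11, 3.11]. Speed limits (rad/s): [2.57, 2.57, 3.14, 3.14, 3.14, 3.14].

## Interface

Orientations are given as a rotation vector (axis times angle).
In Python, from plant import r, eoat, optics, workorder gives the robot as it stands. The module is installed in compiled form; this text tells all that it offers. Calls block until the motion is done:
- r.move_to(position, orientation): joint-space move of the TCP to a pose.
- r.move_l(position, frame=None, feed=150, force_limit=None): straight line of the TCP; frame=None keeps the orientation; feed is the mean speed in mm/s. With force_limit (N) it stops when the force on the tool has changed by that much, and returns True; else False.
- r.move_joints(angles): joint-space move.
- eoat.gripper_to(opening, grasp_force=None): finger opening in mm; grasp_force is the grip in N (None keeps the last); returns when the fingers have stopped.
- r.wait(seconds).
- r.solve_ik(position, orientation): joint angles nearest the present ones, or None.
- r.get_state(): the state.
- optics.snapshot(name): name is "scene" or "side" or "wrist"; returns a dict with "image" (400x640x3 uint8, red, green, blue), "K" (3x3 intrinsics, pixels), "world_to_cam" (4x4, takes a point from world to camera coordinates). Camera axes: x right, y down, z forward; pixel columns grow to the right and rows downward; lengths in mm; the calibration is good to about 2 mm. A picture is of the moment at which its call begins. There is no depth.
A pose or a line that the arm cannot do raises r.MotionError and nothing moves.
- workorder.job_done(): hands the job in; it is judged then, once.
The state is a dict: "time": time; "joint_positions": joint angles; "dq": joint speeds; "joint_efforts": joint torques, N m; "tcp_pos": TCP position; "tool_rot": TCP orientation; "force": force on the tool from outside, world axes, zero at the start; "torque": the same for the moment, N m; "grip_width": finger opening in mm; "grip_force": force on a finger pad.
Only numpy, scipy, OpenCV 4.12 (cv2) and the standard library are available. Lean on these libraries where they do the work, as an engineer would, in place of code of your own. Each camera call takes 0.05 s, during which the arm holds its last target. There are 200 camera calls.

## Task

Lift every soap bar out of the wooden mould and lay it down in the open drawer of the little chest. When all the bars are in, push the drawer fully home, then swing the catch on top of the chest forward and all the way down over the drawer front. Leave the bottle, bowl, measuring cup and spatula where they are.

Things in the scene. Friction and masses are not known exactly. Their poses are not given: they have to be found in the camera images.
- mould: Fixed dark wooden mould, 154 (own x) x 196 (own y) x 18 mm high, origin at the centre of its underside. Six open cavities, 54 x 30 mm, 12 mm deep (floor 6 mm above the counter), centred at x = -35 or +35 mm and y = -62, 0 or +62 mm; a soap in one has 2 mm play all round and stands 16 mm proud of the wood. Some cavities are empty.
- chest: Fixed low wooden chest with one drawer, 240 mm wide (own y), 170 mm deep, 75 mm high. Origin at the foot of the middle of its front face; own -x points out of the front (the way the drawer opens), the chest's body lies to +x.
- drawer (a joint): How far the drawer is pulled out, m: 0 = shut, 0.155 = stop. It starts pulled out about 0.14. Slides along the chest's -x with about 1.5 N friction and stays where it is left.
- drawer_in (a point): Centre of the drawer's inner floor, 14 mm above the counter, axes as the chest. Inside: 150 mm long (x +-75 mm, the front panel at -75) and 212 mm wide (y +-106 mm), walls 44 mm high, 5 mm thick. The front panel is 15 mm thick, 240 mm wide, its top 66 mm above the counter. The chest's roof is 49 mm above this floor: bars must lie down, not stacked, to go in.
- drawer_pull (a point): Middle of the drawer's steel pull bar: 90 mm long along chest y, 10 mm thick, 40 mm above the counter, its axis 20 mm out from the drawer's front face.
- catch (a joint): Angle of the catch, rad: 0 = arm straight up, negative = leaning back, 1.57 = arm level, pointing out over the drawer front (fully down, the stop). Starts leaning slightly back. It turns about the chest's y axis through point catch_pivot with about 0.12 N m friction and stays where it is left.
- catch_bar (a point): Middle of the black grip bar at the end of the catch arm: 52 mm long along chest y, 14 mm thick, 80 mm from the pivot. The arm is a steel strip 16 mm wide and 8 mm thick; a 38 mm tongue 54 mm from the pivot points forward when the arm is up and hangs in front of the drawer front when it is down.
- catch_pivot (a point): The catch's hinge axis, on the chest's roof: 30 mm behind the front face, 95 mm above the counter, mid-width.
- amber_bottle: Amber glass bottle with black cap, 64 mm across, 170 mm tall, origin at its foot. Leave alone.
- bowl: White ceramic bowl, 140 mm across, 60 mm high, origin under its foot. Leave alone.
- measuring_cup: Clear plastic measuring cup with a handle, 76 mm across, 90 mm high, origin under its foot. Leave alone.
- spatula: Grey spatula lying flat on the counter to the robot's left, origin under its middle. Leave alone.
- soap0: A cream soap bar, 50 long (own x) x 26 wide (own y) x 28 high (own z) mm, about 45 g, edges rounded by 3 mm; origin at the centre of its underside. It starts upright in one of the mould's cavities, its length along the mould's x; None if this bar is absent.
- soap1: A cream soap bar, 50 long (own x) x 26 wide (own y) x 28 high (own z) mm, about 45 g, edges rounded by 3 mm; origin at the centre of its underside. It starts upright in one of the mould's cavities, its length along the mould's x; None if this bar is absent.
- soap2: A cream soap bar, 50 long (own x) x 26 wide (own y) x 28 high (own z) mm, about 45 g, edges rounded by 3 mm; origin at the centre of its underside. It starts upright in one of the mould's cavities, its length along the mould's x; None if this bar is absent.
- soap3: A cream soap bar, 50 long (own x) x 26 wide (own y) x 28 high (own z) mm, about 45 g, edges rounded by 3 mm; origin at the centre of its underside. It starts upright in one of the mould's cavities, its length along the mould's x; None if this bar is absent.
- soap4: A cream soap bar, 50 long (own x) x 26 wide (own y) x 28 high (own z) mm, about 45 g, edges rounded by 3 mm; origin at the centre of its underside. It starts upright in one of the mould's cavities, its length along the mould's x; None if this bar is absent.
- soap5: A cream soap bar, 50 long (own x) x 26 wide (own y) x 28 high (own z) mm, about 45 g, edges rounded by 3 mm; origin at the centre of its underside. It starts upright in one of the mould's cavities, its length along the mould's x; None if this bar is absent.
Things that resemble listed ones, but are neither listed nor needed, are in the scene too. There is more than one size of the mould; the job needs the larger. What is shaped like the soap0 but pink is not meant.

How it is judged:
By the outcome, as a careful person would: the job done as asked, in the order asked, and still so for the second after the job is handed in, with the robot touching nothing.
Of soap0, soap1, soap2, soap3, soap4, soap5 only 4 to 6 are there at a start; the rules pass over those that are not, and their reading is None.
At some moment in a run one of soap0, soap1, soap2, soap3, soap4, soap5 may be knocked a few centimetres aside while the robot is not near it.
Once in a run the grip may slacken for a moment while it holds something.
It also fails if it takes over 210 s, if anything falls off the work surface, if the arm or the gripper's body presses on something with over 40 N, if the wrist force passes 120 N, or if a joint passes its speed limit or range.

## Working session

There is one attempt and no reset: what is moved stays moved. The work goes in short steps, each a Python script; the robot and the scene stay as the last script left them, time stands still between calls to the robot, and variables do not carry over. Pictures are saved under pics/ and viewed, at most 14 in all, crops included, and the job is handed in when it is done.

```bash
mkdir -p pics; ls
python3 - <<'E'
from plant import r, eoat, optics
import cv2, numpy as np
for n in ("scene","side"):
    s=optics.snapshot(n); cv2.imwrite(f"pics/{n}0.png",s["image"][:,:,::-1])
    print(n,s["K"].tolist(),np.round(s["world_to_cam"],4).tolist())
st=r.get_state(); print(st["time"],st["tool_rot"],st["grip_width"])
E
```

```text
pics
scene [[481.45583182952475, 0.0, 316.36548299626696], [0.0, 481.45583182952475, 202.76604058476147], [0.0, 0.0, 1.0]] [[0.845, 0.5348, -0.0007, -424.7512], [0.4084, -0.6462, -0.6447, -160.252], [-0.3452, 0.5445, -0.7644, 1823.8963], [0.0, 0.0, 0.0, 1.0]]
side [[372.6584723638791, 0.0, 320.24529791063384], [0.0, 372.6584723638791, 198.1628369386361], [0.0, 0.0, 1.0]] [[0.773, -0.6343, -0.007, -429.6269], [-0.3351, -0.3989, -0.8536, 283.7427], [0.5386, 0.6622, -0.5209, 975.5556], [0.0, 0.0, 0.0, 1.0]]
0.1 [-3.09005990e+00 -5.58753003e-01  8.57387334e-05] 85.86834867334115
```

View pics/scene0.png

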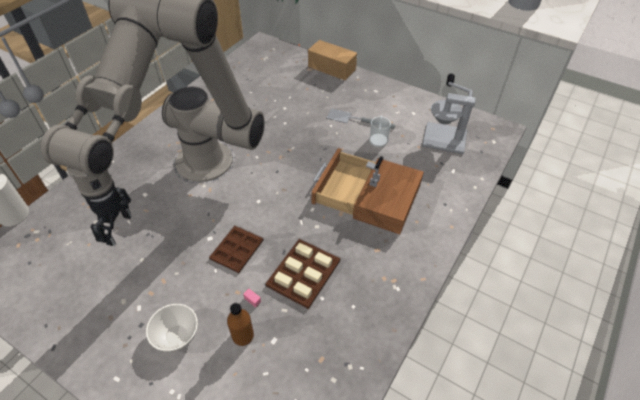

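View pics/side0.png

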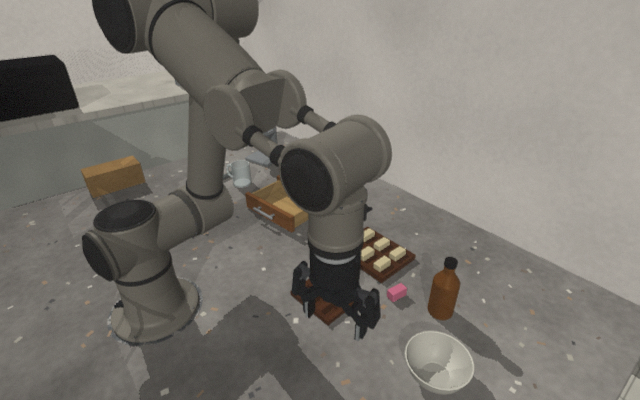

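Scene: the large mould is at about (303,272), with six cream bars at (304,250), (323,260), (293,265), (313,275), (284,280) and (302,290). The open chest is at (370,190), with its catch at about (377,170).
Things that could be mistaken: the small empty mould at (236,248) and the pink bar at (252,297). A wooden block at (332,60) and a machine at (455,125) are unrelated. I choose the larger mould and check it in a close crop.

```bash
cat > h.py <<'E'
import numpy as np, cv2
def world(s,u,v,z):
    """pixel -> world point at height z"""
    M=s["world_to_cam"];R,t=M[:3,:3],M[:3,3]
    d=R.T@np.linalg.solve(s["K"],[u,v,1]);c=-R.T@t
    return c+d*(z-c[2])/d[2]
def pix(s,P):
    M=s["world_to_cam"];p=np.atleast_2d(P)@M[:3,:3].T+M[:3,3];q=p@s["K"].T
    return q[:,:2]/q[:,2:]
E
python3 - <<'E'
from plant import optics
from h import *
s=optics.snapshot("scene");im=s["image"][:,:,::-1]
c=im[145:310,235:435];cv2.imwrite("pics/crop0.png",cv2.resize(c,None,fx=3.6,fy=3.6,interpolation=cv2.INTER_CUBIC))
for u,v,z in [(304,250,34),(323,260,34),(293,265,34),(313,275,34),(284,280,34),(302,290,34),(236,248,18),(252,297,28),(240,340,0),(172,335,0),(379,140,0)]:
    print(u,v,np.round(world(s,u,v,z)))
E
```

```text
304 250 [ 558. -160.   34.]
323 260 [ 628. -160.   34.]
293 265 [ 560. -225.   34.]
313 275 [ 631. -222.   34.]
284 280 [ 567. -283.   34.]
302 290 [ 631. -283.   34.]
236 248 [ 363. -261.   18.]
252 297 [ 518. -378.   28.]
240 340 [ 560. -494.    0.]
172 335 [ 387. -586.    0.]
379 140 [507. 455.   0.]
```

View pics/crop0.png

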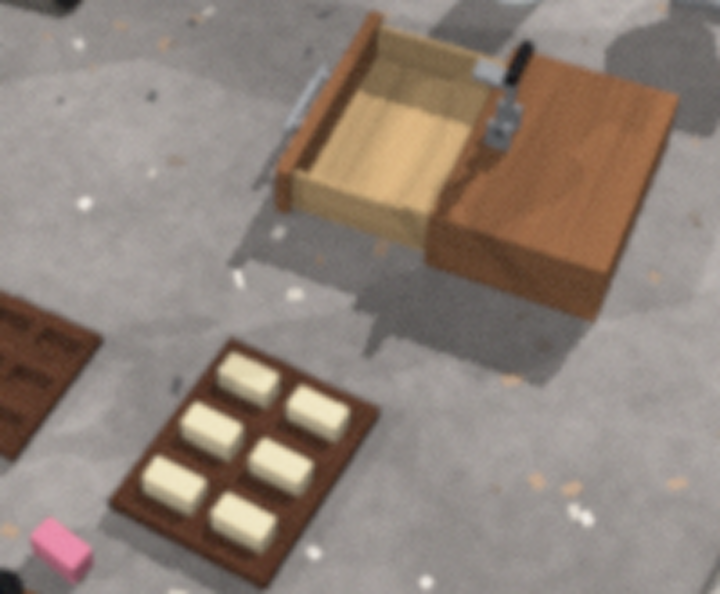

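The close crop confirms the choice: six cream bars sit in the larger mould, whose top corners in the crop are at about (232,338), (380,410), (112,502) and (268,575). The drawer is open towards -x and the catch leans back. Next I take wrist-camera views from above for accuracy.

Run:
```python
from plant import r,optics
from h import *
from scipy.spatial.transform import Rotation as R
s=optics.snapshot("scene")
f=lambda x,y,z:np.round(world(s,235+x/3.6,145+y/3.6,z))
print("mould",[f(x,y,18) for x,y in [(232,338),(380,410),(268,575),(112,502)]])
print("roof FR BR BL FL",[f(x,y,75) for x,y in [(430,235),(607,272),(680,95),(515,50)]])
print("front top R,L",[f(x,y,66) for x,y in [(278,178),(372,15)]])
def down(yaw): return (R.from_euler('z',yaw)*R.from_rotvec([np.pi,0,0])).as_rotvec()
for i,(p,y) in enumerate([([560,-220,380],0),([560,100,400],0)]):
    try: r.move_to(p,down(y))
    except r.MotionError as e: print(e); continue
    st=r.get_state();print(st["time"],st["joint_positions"])
    w=optics.snapshot("wrist");np.savez(f"w{i}.npz",**w);cv2.imwrite(f"pics/w{i}.png",w["image"][:,:,::-1])
```

```text
mould [array([ 515., -122.,   18.]), array([ 667., -118.,   18.]), array([ 671., -305.,   18.]), array([ 524., -317.,   18.])]
roof FR BR BL FL [array([627.,  36.,  75.]), array([781.,  83.,  75.]), array([746., 318.,  75.]), array([582., 288.,  75.])]
front top R,L [array([469.,  26.,  66.]), array([431., 263.,  66.])]
1.9667 [-5.03100368e-01  4.37504638e-01  1.00177222e+00 -3.85017203e-04
  1.70306650e+00  1.06869690e+00]
3.2333 [ 4.01815337e-02  3.66846461e-01  1.05625828e+00 -4.81080174e-04
  1.71875709e+00  1.61224579e+00]
```

View pics/w0.png

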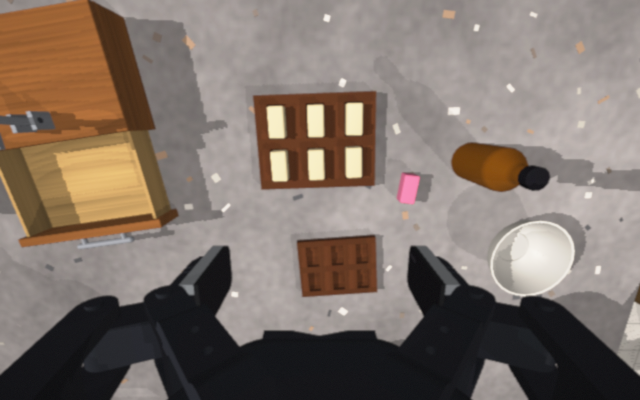

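View pics/w1.png

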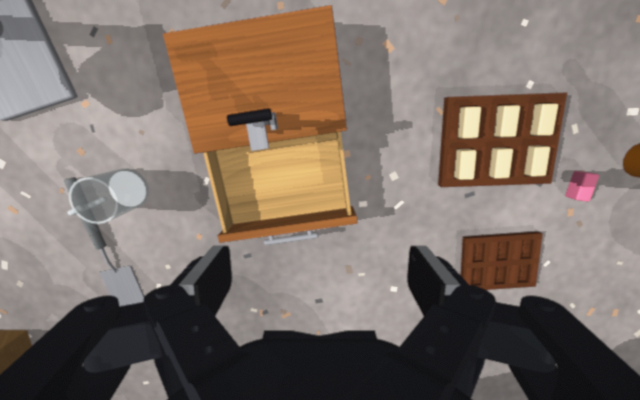

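Wrist views: the mould's top corners are at (254,96), (376,92), (377,185) and (262,189) in w0. The chest's roof corners are at about (192,152), (165,33), (333,7) and (345,130) in w1. The catch bar runs from (230,120) to (270,115), leaning back. I fit both poses and overlay the result.

```bash
cat >> h.py <<'E'
from scipy.optimize import least_squares
from scipy.spatial.transform import Rotation as R
def loc(p,L):
    """p=(x,y,yaw); local points -> world"""
    L=np.atleast_2d(np.asarray(L,float));c,s_=np.cos(p[2]),np.sin(p[2])
    return np.c_[p[0]+c*L[:,0]-s_*L[:,1],p[1]+s_*L[:,0]+c*L[:,1],L[:,2]]
def fit(s,L,uv,p0):
    f=least_squares(lambda p:(pix(s,loc(p,L))-uv).ravel(),p0,x_scale=[10,10,.1])
    return f.x,np.abs(f.fun).max()
def down(yaw): return (R.from_euler('z',yaw)*R.from_rotvec([np.pi,0,0])).as_rotvec()
def bars(s):
    hsv=cv2.cvtColor(s["image"],cv2.COLOR_RGB2HSV)
    m=cv2.inRange(hsv,(20,30,190),(35,110,255))
    n,_,st,ce=cv2.connectedComponentsWithStats(m)
    return [(ce[i],st[i,4]) for i in range(1,n) if st[i,4]>60]
E
python3 - <<'E'
from h import *
w0=dict(np.load("w0.npz"));w1=dict(np.load("w1.npz"))
Lm=[(-77,98,18),(77,98,18),(77,-98,18),(-77,-98,18)]
uv=np.array([(262,189),(254,96),(376,92),(377,185)],float)
# dark-wood mask refine
hsv=cv2.cvtColor(w0["image"],cv2.COLOR_RGB2HSV)
print("hsv bar,wood,chest floor",hsv[118,275],hsv[140,295],hsv[180,100])
pm,e=fit(w0,Lm,uv,[595,-220,0]);print("mould",pm,e)
Lc=[(0,120,75),(170,120,75),(170,-120,75),(0,-120,75)]
pc,e=fit(w1,Lc,np.array([(192,152),(165,33),(333,7),(345,130)],float),[604,162,.15]);print("chest",pc,e)
print("bars",[(np.round(world(w0,*c,34)[:2]),a) for c,a in bars(w0)])
C=np.linalg.inv(w1["world_to_cam"]);print("cam",C[:3,3])
im=w1["image"][:,:,::-1].copy();K=3
big=cv2.resize(im[0:260,150:410],None,fx=2.3,fy=2.3,interpolation=cv2.INTER_CUBIC)
def dr(p,L,c):
    q=((pix(w1,loc(p,L))-[150,0]+.5)*2.3).astype(int);cv2.polylines(big,[q],True,c,1)
dr(pc,Lc,(0,255,0))
for d in (140,):
    x0=-d
    dr(pc,[(x0-15,120,66),(x0-15,-120,66),(x0,-120,66),(x0,120,66)],(255,0,0))
    for t in(-.2,):
        cv2.circle(big,tuple(((pix(w1,loc(pc,[(30-80*np.sin(t),0,95+80*np.cos(t))]))[0]-[150,0])*2.3).astype(int)),4,(255,255,0),1)
cv2.imwrite("pics/fit.png",big)
im0=w0["image"][:,:,::-1].copy()
np.savez("poses.npz",pm=pm,pc=pc)
E
```

```text
hsv bar,wood,chest floor [ 24  48 248] [ 10 164 106] [ 19 125 232]
mould [ 5.91048023e+02 -2.16894096e+02  3.67830404e-02] 1.2206180029931346
chest [5.94550368e+02 1.76586107e+02 1.29888456e-01] 2.1258640114930074
bars [(array([ 629., -274.]), np.int32(516)), (array([ 626., -214.]), np.int32(504)), (array([ 625., -151.]), np.int32(493)), (array([ 560., -276.]), np.int32(467)), (array([ 555., -154.]), np.int32(439)), (array([ 557., -214.]), np.int32(446))]
cam [627.33466092  99.05311934 535.08134562]
```

View pics/fit.png

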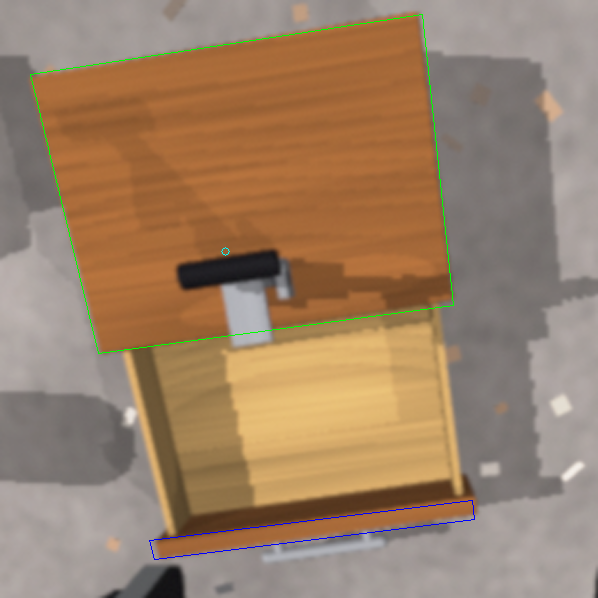

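The roof overlay matches. The front panel lies about 2 mm behind the drawn d=140 line, so d≈138, with the panel outside the front face. The catch leans about -0.1 rad and its tongue reaches the roof edge. I'll work with the tool flipped so the wrist camera stays away from the catch, and run one bar as a trial.

```bash
cat > act.py <<'E'
from plant import r,eoat,optics,workorder
from h import *
P=np.load("poses.npz");pm,pc=P["pm"],P["pc"]
pm=pm+[1,1,0]
D=138.
CAV=[(x,y) for x in(35,-35) for y in(62,0,-62)]
SLOT=[(-D+28,y) for y in(66,0,-66)]+[(-D+81,y) for y in(66,-66,0)]
H=112
def cav_xy(i): return loc(pm,[(*CAV[i],0)])[0,:2]
def slot_xy(j): return loc(pc,[(*SLOT[j],0)])[0,:2]
Y1,Y2=down(np.pi+pm[2]),down(np.pi+pc[2])
def W(): return r.get_state()["grip_width"]
def pick(xy,ori=Y1,z=27):
    r.move_to([*xy,H],ori)
    eoat.gripper_to(44)
    if r.move_l([*xy,z],feed=180,force_limit=8): print("touched at",r.get_state()["tcp_pos"])
    eoat.gripper_to(15,grasp_force=45)
    w=W();r.move_l([*xy,H],feed=200)
    print("grip",round(w,1),round(W(),1)); return W()>22
def place(xy):
    r.move_to([*xy,H],Y2)
    if W()<22: print("LOST",W());return False
    t=r.move_l([*xy,34],feed=150,force_limit=5)
    st=r.get_state();print("placed",t,np.round(st["tcp_pos"],1),round(st["grip_width"],1))
    ok=W()>22
    eoat.gripper_to(37);r.move_l([*xy,H],feed=250)
    return ok
def look(name):
    s=optics.snapshot("wrist");np.savez(name+".npz",**s);cv2.imwrite(f"pics/{name}.png",s["image"][:,:,::-1])
    return s
E
python3 - <<'E'
from act import *
r.move_to([575,-217,380],Y1)
s=look("w2")
print([(np.round(world(s,*c,34)[:2]),a) for c,a in bars(s)]); print([np.round(cav_xy(i)) for i in range(6)])
print(r.get_state()["time"],np.round(r.get_state()["joint_positions"],2))
E
```

```text
[(array([ 555., -214.]), np.int32(462)), (array([ 553., -154.]), np.int32(472)), (array([ 558., -276.]), np.int32(472)), (array([ 627., -275.]), np.int32(421)), (array([ 625., -214.]), np.int32(399)), (array([ 622., -151.]), np.int32(403))]
[array([ 625., -153.]), array([ 627., -215.]), array([ 629., -277.]), array([ 555., -155.]), array([ 557., -217.]), array([ 559., -279.])]
6.4333 [-0.49  0.47  0.96  0.    1.72 -2.09]
```

```bash
sed -i 's/pm+\[1,1,0\]/pm+[0,3,0]/' act.py
python3 - <<'E'
from act import *
ok=pick(cav_xy(0))
if ok: 
    place(slot_xy(0))
    r.move_to([*(slot_xy(1)-[30,0]),300],Y2); s=look("w3")
    print([(np.round(world(s,*c,42)[:2]),a) for c,a in bars(s)],slot_xy(0))
print(r.get_state()["time"])
E
```

```text
touched at [ 621.75498466 -149.97960762   23.81247806]
grip 25.2 25.0
placed True [476.8 226.6  33.5] 25.2
[(array([477., 228.]), np.int32(628)), (array([ 557., -260.]), np.int32(372)), (array([ 551., -205.]), np.int32(652)), (array([ 549., -143.]), np.int32(720)), (array([ 622., -264.]), np.int32(541)), (array([ 619., -204.]), np.int32(571))] [476.9284163  227.78255707]
13.0583
```

View pics/w3.png

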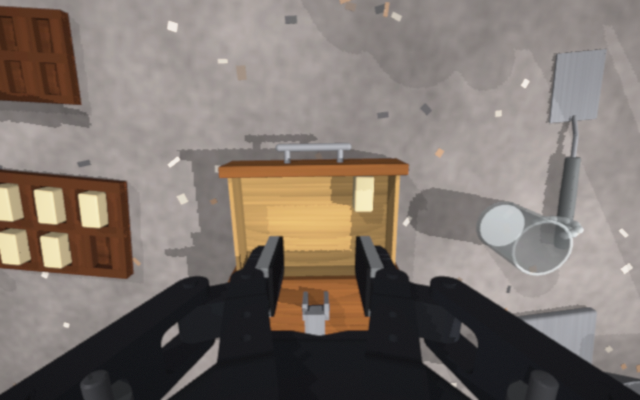

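The first bar lies at about (364,195), flat in the drawer's front corner. The other five are still in the mould. I carry on with a look before each pick, stopping if anything deviates.

Run:
```python
from act import *
import sys
for k in range(1,6):
    r.move_to([575,-214,380],Y1); s=look(f"c{k}")
    B=np.array([world(s,*c,34)[:2] for c,a in bars(s)])
    near=B[np.abs(B[:,1]+214)<150] if len(B) else B
    d=np.linalg.norm(near-cav_xy(k),axis=1)
    print(k,"n",len(near),"err",np.round(near[d.argmin()]-cav_xy(k),1),"t",r.get_state()["time"])
    dd=[min(np.linalg.norm(b-cav_xy(i)) for i in range(6)) for b in near]
    if max(dd)>7 or len(near)!=6-k: print("DEVIATION",np.round(near),np.round(dd,1)); break
    if not pick(cav_xy(k),z=29): print("pick fail");break
    if not place(slot_xy(k)): print("place fail");break
```

```text
1 n 5 err [-1.6 -1. ] t 14.6
grip 24.7 25.2
placed True [485.4 161.3  37.3] 24.6
2 n 4 err [-1.1  0. ] t 21.85
grip 24.7 24.6
placed True [493.9  96.2  37.3] 24.5
3 n 3 err [-0.2 -0.5] t 28.9333
grip 24.7 24.7
placed True [529.1 233.4  37.1] 24.8
4 n 2 err [-0.8  1.6] t 36.3333
grip 25.0 24.3
placed True [546.2 102.6  37.2] 24.8
5 n 1 err [0.4 1.4] t 43.125
grip 25.1 24.5
placed True [537.6 168.1  37.1] 24.6
```

Run:
```python
from act import *
r.move_to([*(slot_xy(1)-[45,0]),380],Y2); s=look("w4")
print([(np.round(world(s,*c,42)[:2]),a) for c,a in bars(s)],[np.round(slot_xy(j)) for j in range(6)],r.get_state()["time"])
```

```text
[(array([520., 101.]), np.int32(875)), (array([486., 163.]), np.int32(414)), (array([503., 231.]), np.int32(857)), (array([536., 169.]), np.int32(439))] [array([477., 228.]), array([485., 162.]), array([494.,  97.]), array([529., 235.]), array([547., 104.]), array([538., 169.])] 49.925
```

View pics/w4.png

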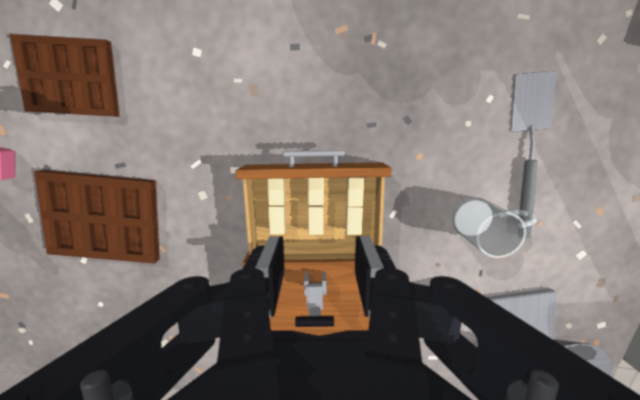

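All six bars lie flat in the drawer in two rows, at (276..356, 192) and (276..356, 219), and the mould is empty. Now I push the drawer home by its pull bar with a tilted, closed gripper.

```bash
cat >> act.py <<'E'
def tilt(a): # lean the tool's body towards chest -x by a
    cy=[-np.sin(pc[2]),np.cos(pc[2]),0]
    return (R.from_rotvec(-a*np.array(cy))*R.from_rotvec(Y2)).as_rotvec()
def cw(x,y,z): return loc(pc,[(x,y,z)])[0]
E
python3 - <<'E'
from act import *
for a in (.52,.35,.2,0):
    o=tilt(a); print(a,[r.solve_ik(cw(x,0,z),o) is not None for x,z in((-215,130),(-215,41),(-50,41))])
E
```

```text
0.52 [False, False, False]
0.35 [True, False, True]
0.2 [True, True, True]
0 [True, True, True]
```

Run:
```python
from act import *
o=tilt(.2)
r.move_to(cw(-215,0,140),o); eoat.gripper_to(0)
r.move_l(cw(-215,0,45),feed=150)
h=r.move_l(cw(-70,0,45),feed=80,force_limit=15); st=r.get_state()
q=lambda:np.round(R.from_euler('z',-pc[2]).apply(r.get_state()["tcp_pos"]-[pc[0],pc[1],0]),1)
print(h,q(),np.round(st["force"],1))
if not h:
    h=r.move_l(cw(-42,0,45),feed=30,force_limit=15);print(h,q(),np.round(r.get_state()["force"],1))
s=optics.snapshot("scene");np.savez("s5.npz",**s)
cv2.imwrite("pics/s5.png",cv2.resize(s["image"][110:250,280:440,::-1],None,fx=4,fy=4,interpolation=cv2.INTER_CUBIC))
print(r.get_state()["time"])
```

```text
False [-70.   -0.1  45.1] [-0.5 -0.2 -0.6]
True [-51.4   0.1  44.1] [-1.8  0.1  3.1]
54.8333
```

View pics/s5.png

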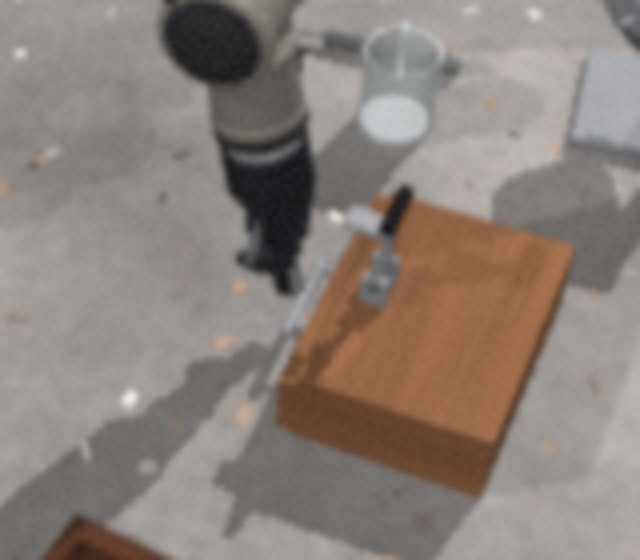

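The drawer looks shut: the pull is right at the chest front, and the stop came at the predicted place. I press once more to be sure, then go over the top and sweep the catch from behind.

Run:
```python
from act import *
q=lambda:np.round(R.from_euler('z',-pc[2]).apply(r.get_state()["tcp_pos"]-[pc[0],pc[1],0]),1)
print("repush",r.move_l(cw(-40,0,45),feed=30,force_limit=20),q())
r.move_l(cw(-110,0,60),feed=120); r.move_l(cw(-130,0,250),feed=200)
r.move_to(cw(-100,0,300),Y2); r.move_to(cw(95,0,300),Y2)
def wp(f,dz=0):
    bx,bz=30-80*np.sin(f),95+80*np.cos(f)
    return cw(bx+7*np.cos(f)+11,0,max(bz+7*np.sin(f)-6*(1-f/1.57),0)+8+dz)
p=cw(95,0,0);p[2]=wp(-.35)[2]
print(r.move_l(p,feed=150,force_limit=15),q())
for f in np.linspace(-.35,1.5,12):
    h=r.move_l(wp(f),feed=80,force_limit=25)
    if h: print("hit",f,q()); break
else:
    print("final",r.move_l(wp(1.57,-8),feed=25,force_limit=15),q(),np.round(r.get_state()["force"],1))
s=optics.snapshot("scene")
cv2.imwrite("pics/s6.png",cv2.resize(s["image"][110:250,280:440,::-1],None,fx=4,fy=4,interpolation=cv2.INTER_CUBIC))
print(r.get_state()["time"])
```

```text
repush True [-51.6   0.1  43. ]
False [9.55e+01 1.00e-01 1.70e+02]
final True [-37.3   0.  108.1] [1.5 0.4 4.1]
63.475
```

View pics/s6.png

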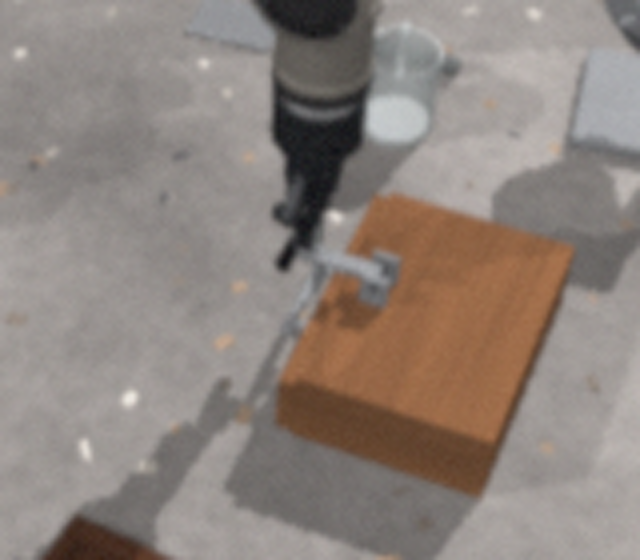

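The catch is down over the front, with its bar at about (285,265). I press once more, retreat and check, including the mould area for anything knocked.

Run:
```python
from act import *
t=r.get_state()["tcp_pos"]
print(r.move_l([t[0],t[1],97],feed=15,force_limit=22),np.round(r.get_state()["tcp_pos"],1))
r.move_l([t[0],t[1],260],feed=200)
r.move_to([400,-100,380],Y2)
st=r.get_state()
for n,b in(("scene",(110,260,270,450)),("side",(140,290,200,400))):
    s=optics.snapshot(n);cv2.imwrite(f"pics/{n}7.png",cv2.resize(s["image"][b[0]:b[1],b[2]:b[3],::-1],None,fx=4,fy=4,interpolation=cv2.INTER_CUBIC))
    if n=="scene":
        sc=s
        print([(c.round(),a) for c,a in bars(s)])
        bar=lambda f,y=0:(pix(s,cw(30-80*np.sin(f),y,95+80*np.cos(f)))[0]-[270,110])*4
        print("bar expect 1.57",bar(1.57,26),bar(1.57,-26),"1.45",bar(1.45,26),bar(1.45,-26))
```

```text
True [558.7 172.  107. ]
[]
bar expect 1.57 [344.04459173 224.76736058] [321.29510004 264.39910976] 1.45 [345.36185685 217.17844718] [322.53269771 256.8504313 ]
```

View pics/scene7.png

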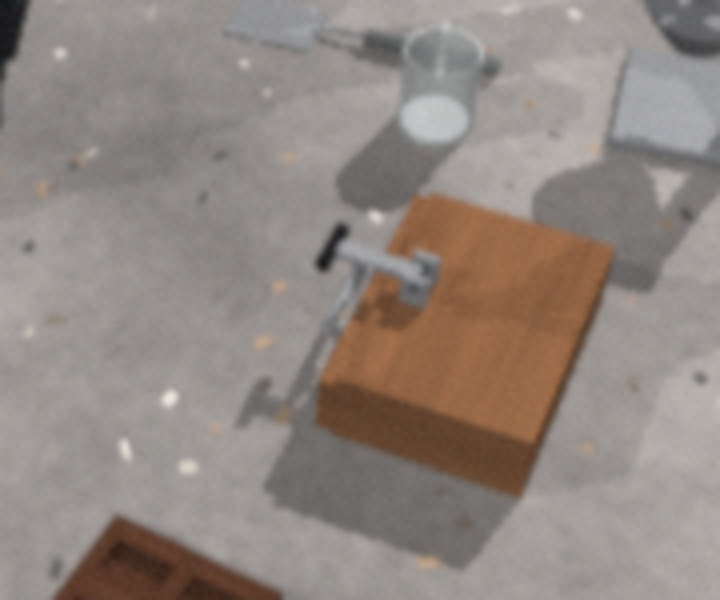

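View pics/side7.png

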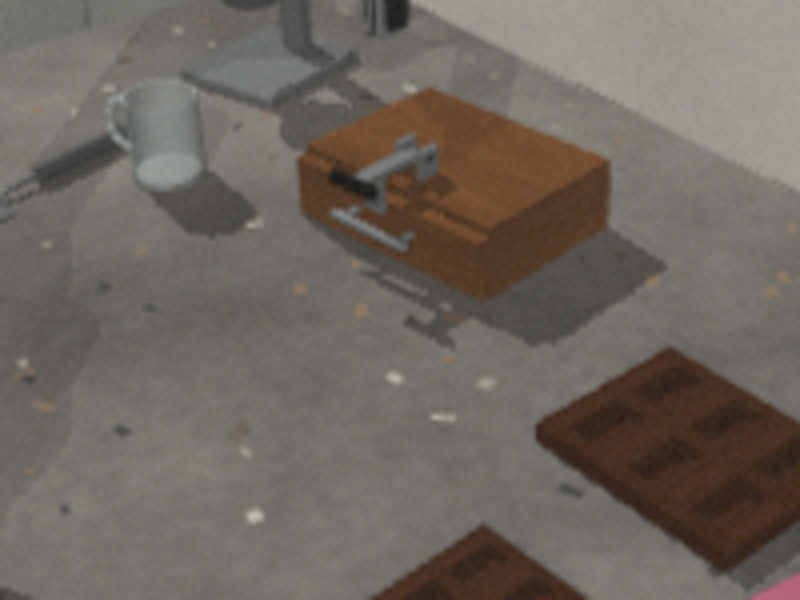

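The catch bar spans (341,228) to (324,266) in the scene crop, which matches the fully-down prediction. The side view shows the drawer flush, and the mould is empty. Handing in.

```bash
python3 -c "
from plant import workorder
print(workorder.job_done())"
```

```text
the job is handed in; nothing more can be done
None
```

I handed the job in with all six soap bars in the drawer, the drawer pushed home and the catch swung down over the drawer front; the hand-in returned no verdict.

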